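# Brush out a gear housing and hold its cover over the screw holes

## Robot

A 6-joint arm with a two-finger parallel gripper is mounted at the origin on the work surface. World frame = base frame: x ahead of the robot, y to its left, z up, the work surface at z = 0. Lengths are in m, angles in rad, forces in N, time in s.
With the tool pointing down it reaches from about 0.35 to 0.725 m from the base axis. Payload 4.3 kg.
Tool frame: the origin (TCP) lies where the fingers leave the gripper's body, on its centre line; the fingertips stand 73 mm ahead of it and the grasp point (between the pads) lies ahead of it (env.hold_point_z is the z of the grasp point in the tool frame, in m); z points along the fingers, y is the line along which they close (so a half turn about z gives the same grasp; the last joint's range is limited). The gripper opens to 85 mm and grips with 20 to 120 N. Pads are 22 mm wide; open, the fingers measure 114 mm over their backs; the gripper's body (76 mm by 85 mm) begins 54 mm behind the grasp point. The pads swing forward as they close: fully open they stand 13 mm farther back than shut.
Start: joints at [-1.371, 0.377, 0.081, 1.274, 0, 1.46], TCP at [0.175, -0.548, 0.304] pointing down, gripper open.
Joint ranges: [-2.72, 2.72], [-0.84, 1.66], [-1.02, 1.22], [-1.77, 2.12], [-1.37, 1.28], [-3.14, 3.14]. Speed limits (rad/s): [2.57, 2.57, 3.14, 3.14, 3.14, 3.14].

## Interface

Orientations are given as a unit quaternion [x, y, z, w].
In Python, from bench import env gives the robot as it stands.
- The arm moves only by the tool step_arm, never from a script. Its argument "series" is a list that holds one entry, the list of rows, each a list of 5 numbers: the opening, from 0 (shut) to 1 (fully open), then the shift along the world's x, y, z in cm, then the turn about the world's z in degrees. In form: [[[jaw, tx, ty, tz, roll], ...]]. A call has 1 to 12 rows; each row is the pose to reach, as a shift and turn from the pose commanded when the call began; what a row does not reach only later rows make up. A row lasts 1/12 s, in which the tool goes at most 41.7 mm and 7.16 degrees, less where a joint would pass 70% of its speed; a pose out of reach is approached as far as the arm can. A call with a gripper value outside its range is refused whole. The fingers move at their own pace and stop on an object; "grip_force" is the grip in N (left out, the last holds). Time passes only in rows, so rows that repeat a pose let the fingers close. It gives the time, the measured TCP pose, the force, the opening and the grip force at its end, in the units of the state.
- env.observe(): the state, without advancing time (a new reading comes with each control period).
- env.camera(name): name is "scene" or "top" or "wrist"; returns a dict with "pixels" (420x560x3 uint8, blue, green, red), "depth" (420x560 float32, m along the optical axis (not along the pixel's ray), 0 where there is no reading), "K" (3x3 intrinsics, pixels), "position" and "attitude" of the camera in the world. Camera axes: x right, y down, z forward; pixel columns grow to the right and rows downward; lengths in m; the calibration is good to about 2 mm. A picture is of the moment at which its call begins.
- env.job_done(): hands the job in; it is judged then, once.
The state is a dict: "time": time; "q": joint angles; "joint_velocities": joint speeds; "joint_torque": joint torques, N m; "tool_pos": TCP position; "ee_rot": TCP orientation; "ft_force": force on the tool from outside, world axes, zero at the start; "wrist_torque": the same for the moment, N m; "finger_gap": opening from 0.0 (shut) to 1.0 (fully open); "grasp_force": force on a finger pad.
Only numpy, scipy, OpenCV 4.12 (cv2) and the standard library are available. Lean on these libraries where they do the work, as an engineer would, in place of code of your own. Each camera call takes 0.05 s, during which the arm holds its last target. There are 200 camera calls.

## Task

Clean the bore of the gear housing before its cover goes on: with the bore brush make three full strokes, each down to within about a centimetre of the bore's floor and back up nearly to its mouth, and hang the brush back in its cup. Then take the rectangular bearing cover and hold it level about a centimetre above the housing's flange, not touching it, its four holes in line with the four threaded holes so that I can slip the gasket in and start the screws: finish while still holding it there, steady. Leave everything else on the bench where it is.

Things in the scene. Friction and masses are not known exactly. Their poses are not given: they have to be found in the camera images.
- housing: Cast aluminium gear housing, bolted to the bench, 88 mm high: foot 96 x 76 x 8 mm, round body dia 64 mm, on top a rectangular flange 92 mm (its x) by 72 mm (its y), 8 mm thick. Open upward: upright round bore dia 50 mm, 70 mm deep, on the origin's axis. A motor (dia 36 mm, 42 mm up) sticks out along its +x to 103 mm from the axis. Origin: centre of its underside, z up.
- bore_floor (a point): Centre of the bore's floor, 18 mm above the bench, axes as the housing's.
- flange_face (a point): Centre of the bore's mouth in the flange's upper face, 88 mm above the bench, axes as the housing's. The four threaded holes (dia 6 mm, dark) lie in this face at the flange's corners, at x = +-36 mm, y = +-26 mm in the housing's axes.
- thread_a (a point): Threaded hole at x = +36, y = +26 mm of the housing, at the flange's upper face.
- thread_b (a point): Threaded hole at x = -36, y = -26 mm of the housing (diagonally opposite thread_a), at the flange's upper face.
- cover: Bearing cover, loose, aluminium, about 0.16 kg, flat on the bench: rectangular plate 92 mm (its x) by 72 mm (its y), 6 mm thick, four through holes dia 8 mm at x = +-36, y = +-26 mm, and in the middle a round boss dia 32 mm (dia 42 mm at its root) up to 42 mm above the underside, to grip. Origin: centre of the underside, z up. It fits either way round (half a turn).
- hole_a (a point): Hole of the cover at its x = +36, y = +26 mm, at the underside.
- hole_b (a point): Hole of the cover at its x = -36, y = -26 mm, at the underside.
- brush: Bore brush, loose, about 0.09 kg, 180 mm long, upright. Origin: lower tip, z up to the handle. From the tip: head 0 to 60 mm (soft bristles dia 45 mm on a firm core dia 38 mm), stem dia 8 mm to 85 mm, collar dia 62 mm from 85 to 90 mm, round wooden handle dia 20 mm from 90 to 180 mm, to grip about 150 mm above the tip.
- brush_cup: Grey upright plastic cup fixed to the bench, outer dia 64 mm (80 mm foot, 4 mm thick), inner dia 48 mm, rim 95 mm above the bench. The brush hangs in it, head down, its collar resting on the rim; its tip is then 10 mm above the bench. Origin: centre of the underside, z up.
- round_cover: Bystander, loose, not wanted: cover of another drive, a round aluminium disc dia 82 mm, 6 mm thick, with a boss dia 32 mm to 42 mm height; it and the rectangular cover may change places. Origin: centre of the underside.
- wheel: Bystander, loose: rover wheel lying flat, dia 66 mm, 29 mm high. Origin: centre of the underside.
- gearmotor: Bystander, loose: small yellow gear motor, about 70 x 22 x 20 mm. Origin: underside near its middle.
- screwdriver: Bystander, loose: screwdriver lying on the bench, 170 mm long along its x.
- screw_tray: Bystander, loose: open tray with screws, 90 x 60 x 25 mm. Origin: centre of the underside.
- multimeter: Bystander, loose: hand multimeter lying flat, 150 x 75 x 40 mm. Origin: centre of the underside.
- oiler: Bystander, loose: small upright bottle, dia 36 mm, 85 mm high. Origin: centre of the underside.
There are look-alikes about, which are no part of the job. What is shaped like the cover but purple is not meant. Several things look just like the brush_cup: the one meant starts nearest to the robot's base.

How it is judged:
On the way, in this order (a step that is already met when the one before it is completed fails the run):
1. brush tip near the floor of the bore (first stroke down) (horizontal distance between brush and bore_floor below 0.022 m and z of brush in the frame of bore_floor below 0.016 m).
2. brush drawn back up the bore (first stroke up) (z of brush in the frame of bore_floor above 0.045 m).
3. brush tip near the floor of the bore (second stroke down) (all of step 1).
4. brush drawn back up the bore (second stroke up) (z of brush in the frame of bore_floor above 0.045 m).
5. brush tip near the floor of the bore (third stroke down) (all of step 3).
6. brush drawn back up the bore (third stroke up) (z of brush in the frame of bore_floor above 0.045 m).
7. brush hangs in its cup again, let go (horizontal distance between brush and brush_cup below 0.012 m and z of brush in the frame of brush_cup below 0.016 m and angle between brush's own z axis and vertical below 0.12 rad and contact force between the fingers and brush below 0.2 N and linear speed of brush below 0.03 m/s), for 0.2 s.
At the end, for the whole second after the job is handed in: Cover in the fingers, still, level to 0.08 rad, underside 4 to 22 mm above the flange, not touching the housing, every hole within 4 mm (horizontally) of its threaded hole; brush let go, hanging in its cup: tip at most 16 mm above the bench, 12 mm off the axis, tilt under 0.12 rad (horizontal distance between brush and brush_cup below 0.012 m and z of brush in the frame of brush_cup below 0.016 m and angle between brush's own z axis and vertical below 0.12 rad and contact force between the fingers and brush below 0.2 N and ((horizontal distance between hole_a and thread_a below 0.004 m and horizontal distance between hole_b and thread_b below 0.004 m) or (horizontal distance between hole_a and thread_b below 0.004 m and horizontal distance between hole_b and thread_a below 0.004 m)) and z of cover in the frame of flange_face between 0.004 and 0.022 m and angle between cover's own z axis and vertical below 0.08 rad and contact force between cover and housing below 0.2 N and contact force between the fingers and cover above 1 N and linear speed of cover below 0.02 m/s); the arm keeps its last pose, push and grip.
It fails at once if the round cover or another loose thing that is not part of the job is moved from its place by more than 25 mm (distance of any of round_cover, wheel, gearmotor, screwdriver, screw_tray, multimeter, oiler from where it was at the start of the episode above 0.025 m).
It also fails if it takes over 64 s, if anything falls off the work surface, if the arm or the gripper's body presses on something with over 40 N, if the wrist force passes 120 N, or if a joint passes its speed limit or range.

## Working session

There is one attempt and no reset: what is moved stays moved. The work goes in short steps, Python scripts to look and compute and a tool call to move; the robot and the scene stay as the last step left them, time stands still between calls to the robot, and variables do not carry over. Pictures are saved under pics/ and viewed, at most 10 in all, crops included, and the job is handed in when it is done.

Besides the shell and the picture viewer there is one more tool, called after "Request:" in YAML: its name, and indented under it one key for each argument. step_arm: Moves the arm, as the interface text tells. Its arguments: {"type":"object","properties":{"series":{"type":"array"},"grip_force":{"type":"number"}},"required":["series"]}

```bash
mkdir -p pics
cat > h.py <<'E'
import numpy as np,cv2
from scipy.spatial.transform import Rotation as R
from bench import env
def shot(n,f=None):
    c=env.camera(n)
    if f: cv2.imwrite('pics/'+f,c['pixels'])
    np.savez('last_'+n+'.npz',**{k:np.array(v) for k,v in c.items()})
    return c
def load(n): return dict(np.load('last_'+n+'.npz'))
def Rm(c):
    a=np.array(c['attitude'],float)
    return a if a.shape==(3,3) else R.from_quat(a).as_matrix()
def ray(c,u,v,z):
    d=Rm(c)@np.linalg.inv(c['K'])@np.array([u,v,1.]); p=np.array(c['position'])
    return p+d*(z-p[2])/d[2]
def cloud(c):
    v,u=np.indices(c['depth'].shape); d=c['depth']
    P=np.stack([u,v,np.ones_like(u)],-1)@np.linalg.inv(c['K']).T*d[...,None]
    P=P@Rm(c).T+np.array(c['position']); P[d==0]=np.nan
    return P
E
python3 - <<'E'
from h import *
for n in('top','scene'):
    c=shot(n,n+'0.png'); print(n,c['K'].tolist(),c['position'],c['attitude'])
print(env.observe(),env.hold_point_z)
E
```

```text
top [[478.47430849510613, 0.0, 274.2175668609792], [0.0, 478.47430849510613, 206.6515057703794], [0.0, 0.0, 1.0]] [0.29133264 0.01447628 1.28262861] [ 0.71864034 -0.68796754  0.06959827 -0.07357172]
scene [[501.5281041578643, 0.0, 269.9409012427629], [0.0, 501.5281041578643, 205.6570689415683], [0.0, 0.0, 1.0]] [ 0.96234089 -0.73947168  1.28277319] [ 0.91861251  0.2370111  -0.07938491 -0.30606346]
{'time': 0.1, 'q': array([-1.37126755e+00,  3.77981590e-01,  7.97628467e-02,  1.27443327e+00,
        2.58650323e-05,  1.46049222e+00]), 'joint_velocities': array([-5.17727194e-05, -2.38614851e-03,  5.29396172e-03,  1.50434467e-03,
        3.78287605e-04, -1.19093699e-03]), 'joint_torque': array([ 7.65638779e-04, -4.64694321e+01,  2.70581943e+01,  1.20369063e-02,
       -2.88731189e-04, -1.09548628e-05]), 'tool_pos': array([ 0.17523338, -0.54715698,  0.30306031]), 'ee_rot': array([ 9.88024004e-01,  1.54297463e-01, -2.84598130e-05, -9.27495241e-04]), 'ft_force': array([ 0.68313115, -0.45458461, -0.31957845]), 'wrist_torque': array([-0.0263536 ,  0.03412492,  0.05800669]), 'grasp_force': 0.0, 'finger_gap': 0.99844036366778} 0.0539
```

View pics/top0.png

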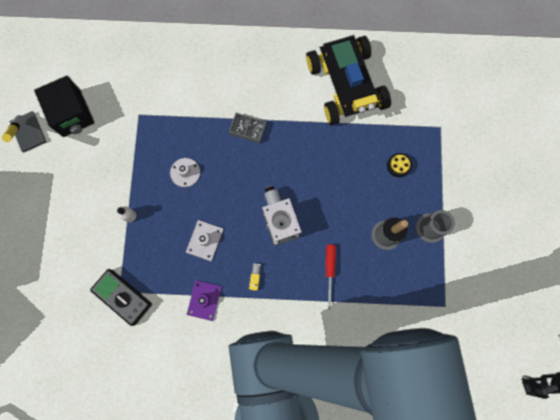

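View pics/scene0.png

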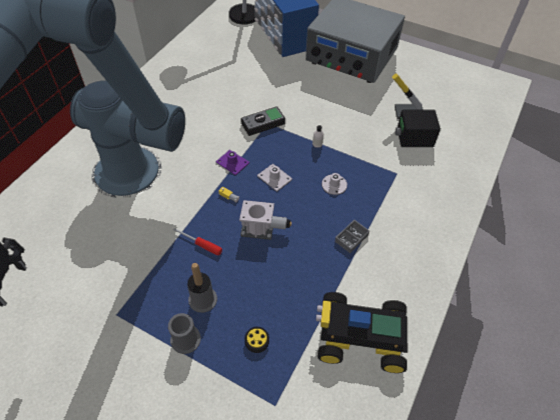

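Top view: the housing is at (282,220) with its motor pointing up the picture to (272,195). The rectangular aluminium cover is at (205,240), the round cover at (185,172), and a purple look-alike at (204,300). There are two cups: one with the brush at (390,233), one empty at (435,225). Next I measure these.

Run:
```python
from h import *
c=load('top'); P=cloud(c); Z=P[...,2]
def obj(name,u0,u1,v0,v1,z0,z1):
    m=np.zeros(Z.shape,np.uint8); s=(slice(v0,v1),slice(u0,u1))
    m[s]=((Z[s]>z0)&(Z[s]<z1)); 
    pts=P[m>0]; 
    r=cv2.minAreaRect(pts[:,:2].astype(np.float32)*1000)
    print(name,len(pts),'zmed',np.median(pts[:,2]).round(4),'rect',np.round(r[0],1),np.round(r[1],1),round(r[2],1),'r',np.hypot(*r[0]).round(1))
obj('flange',255,310,195,250,.078,.098)
obj('motor',255,290,180,202,.02,.07)
obj('cover plate',180,228,215,265,.003,.012)
obj('cover boss',180,228,215,265,.034,.05)
obj('round boss',165,205,150,190,.034,.05)
obj('cupA rim',365,412,212,255,.085,.104)
obj('brush top',375,415,212,255,.16,.22)
obj('cupB rim',412,460,205,245,.085,.105)
img=c['pixels']
a=cv2.resize(img[190,0:1],(1,1)) 
def crop(u0,v0,w,h): return cv2.resize(img[v0:v0+h,u0:u0+w],(400,300),interpolation=cv2.INTER_CUBIC)
cv2.imwrite('pics/crop1.png',np.vstack([np.hstack([crop(360,195,104,78),crop(240,180,80,60)]),np.hstack([crop(165,205,80,60),crop(165,270,80,60)])]))
for n,u,v in (('base-ward dir',280,400),('imgleft',100,220)): print(n,ray(c,u,v,0))
# oiler, screwdriver etc positions
for n,u,v,z in (('screwdr',331,260,.02),('gearm',256,277,.02),('oiler',125,213,.085),('wheel',400,164,.03),('tray',247,127,.02)): print(n,ray(c,u,v,z).round(3))
```

```text
flange 749 zmed 0.0885 rect [504.9   8.1] [92.8 74.3] 21.5 r 505.0
motor 196 zmed 0.0573 rect [577.3  34.7] [49.9 35. ] 21.0 r 578.3
cover plate 980 zmed 0.0056 rect [455.9 214. ] [134.8 127.8] 3.7 r 503.7
cover boss 118 zmed 0.0423 rect [453.6 210.5] [28.8 30. ] 2.8 r 500.1
round boss 113 zmed 0.0423 rect [640.6 278.2] [29.8 29.3] 21.7 r 698.3
cupA rim 368 zmed 0.1004 rect [ 489.9 -275.8] [60.8 60.3] 45.8 r 562.2
brush top 78 zmed 0.1877 rect [ 489.5 -275.2] [19.1 16.3] 36.1 r 561.6
cupB rim 276 zmed 0.0957 rect [ 514.4 -396. ] [61.8 61.9] 88.8 r 649.2
base-ward dir [ 0.05722781 -0.00885399  0.        ]
imgleft [0.4972021  0.49976445 0.        ]
screwdr [ 0.414 -0.128  0.02 ]
gearm [0.361 0.067 0.02 ]
oiler [0.504 0.406 0.085]
wheel [ 0.682 -0.31   0.03 ]
tray [0.774 0.113 0.02 ]
```

View pics/crop1.png

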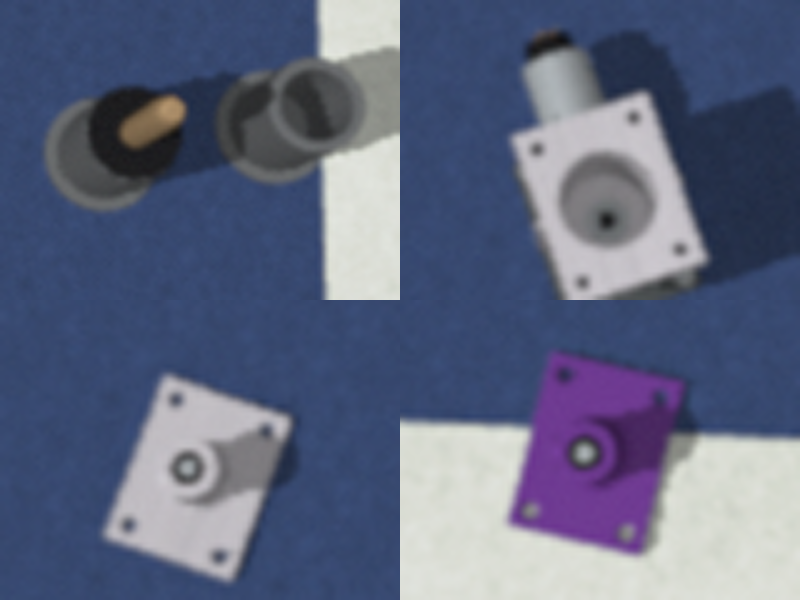

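Crops confirm which is which:
- **Cup:** A at (390,233) is 0.562 m from the base and holds the brush. B at (435,225) is 0.649 m away, so A is the one meant.
- **Cover:** the aluminium rectangle at (205,240) is the cover. The purple plate at (204,300) and the round disc at (185,172) are not wanted.

Flange z (0.0885), flange size (93x74 mm) and brush top (0.188) all match the given dimensions. I'm moving above the brush.

Request:
step_arm:
  series:
    - [[1,8,7,0,5],[1,12,10,0,11],[1,16,13.5,0,18],[1,20,17,0,25],[1,24,20.5,0,31],[1,28,24,0,38],[1,31.5,27.1,0,40],[1,31.5,27.1,0,40],[1,31.5,27.1,0,40],[1,31.5,27.1,0,40],[1,31.5,27.1,0,40],[1,31.5,27.1,0,40]]
  grip_force: 60

```text
time: 1.1
tool_pos: [0.4914, -0.2749, 0.3033]
ee_rot: [0.875, 0.485, -0.0, -0.0]
ft_force: [-0.3, -0.0, 0.1]
finger_gap: 1.002
grasp_force: 0.0
```

Run:
```python
from h import *
s=env.observe(); print(s['time'],s['tool_pos'],s['q'].round(3),R.from_quat(s['ee_rot']).as_matrix().round(3).tolist())
c=shot('wrist','w1.png'); P=cloud(c); print(c['position'],c['attitude'])
m=(P[...,2]>.175)&(P[...,2]<.2)
p=P[m]; print(len(p),p.mean(0) if len(p) else 0)
m=(P[...,2]>.09)&(P[...,2]<.106); p=P[m]; print(len(p),cv2.minEnclosingCircle(p[:,:2].astype(np.float32)) if len(p) else 0)
```

```text
1.1 [ 0.49138379 -0.27489434  0.30327091] [-0.623  0.354  0.045  1.263 -0.     1.507] [[0.53, 0.848, -0.001], [0.848, -0.53, 0.0], [-0.0, -0.001, -1.0]]
[ 0.53406324 -0.20639546  0.37261079] [ 0.94933945 -0.27186679 -0.04361332  0.15146263]
865 [ 0.49126927 -0.27121574  0.18604681]
4348 ((0.49899473786354065, -0.33302369713783264), 0.09169900417327881)
```

View pics/w1.png

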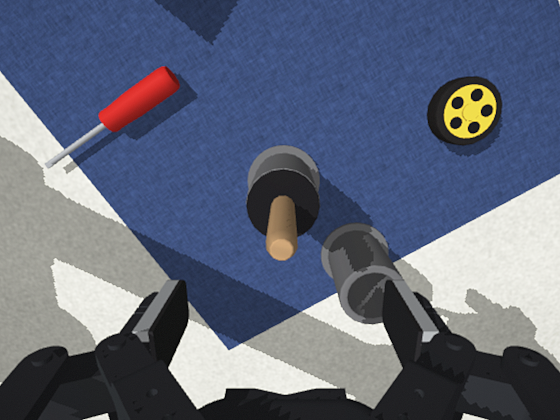

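The wrist view shows the handle top at (281,247), centred between the fingers. The empty cup is at (365,280), well below fingertip height. I'm descending and gripping.

Request:
step_arm:
  series:
    - [[1,-0.1,-0.05,-3,0],[1,-0.1,-0.05,-6,0],[1,-0.1,-0.05,-8.9,0],[1,-0.1,-0.05,-8.9,0],[0,-0.1,-0.05,-8.9,0],[0,-0.1,-0.05,-8.9,0],[0,-0.1,-0.05,-8.9,0],[0,-0.1,-0.05,-8.9,0],[0,-0.1,-0.05,-8.9,0],[0,-0.1,-0.05,-8.9,0],[0,-0.1,-0.05,-8.9,0],[0,-0.1,-0.05,-8.9,0]]
  grip_force: 60

```text
time: 2.15
tool_pos: [0.4898, -0.2775, 0.2161]
ee_rot: [0.876, 0.483, 0.0, 0.001]
ft_force: [-0.9, 1.0, 6.8]
finger_gap: 0.217
grasp_force: 58.5
```

Request:
step_arm:
  series:
    - [[0,0,0,1.5,0],[0,0,0,4,0],[0,0,0,6.5,0],[0,0,0,9,0],[0,0,0,11,0],[0,0,0,12.5,0],[0,0,0,12.5,0],[0,0,0,12.5,0]]

```text
time: 2.82
tool_pos: [0.4897, -0.2773, 0.3401]
ee_rot: [0.876, 0.483, 0.0, 0.001]
ft_force: [0.3, 0.4, -1.0]
finger_gap: 0.216
grasp_force: 58.5
```

Run:
```python
from h import *
s=env.observe(); print(s['time'],s['tool_pos'],s['ft_force'],s['finger_gap'],s['grasp_force'])
w=shot('wrist','w2.png'); t=shot('scene','s2.png'); tp=shot('top')
# collar / head from scene depth
for c in (t,tp):
    P=cloud(c); q=s['tool_pos']
    m=(np.hypot(P[...,0]-q[0],P[...,1]-q[1])<.04)&(P[...,2]<.26)&(P[...,2]>.105)
    p=P[m]
    for z in np.arange(.105,.255,.01):
        k=p[(p[:,2]>=z)&(p[:,2]<z+.01)]
        if len(k)>3: print(round(z,3),len(k),k.mean(0).round(4),np.ptp(k[:,:2],axis=0).round(3))
# flange + holes refine
c=load('top')
P=cloud(tp)
# hole centroids
g=cv2.cvtColor(tp['pixels'],cv2.COLOR_BGR2GRAY); 
big=cv2.resize(g[190:250,250:315],None,fx=8,fy=8,interpolation=cv2.INTER_CUBIC)
cnt,_=cv2.findContours((big<125).astype(np.uint8),cv2.RETR_LIST,cv2.CHAIN_APPROX_NONE)
for k in cnt:
    a=cv2.contourArea(k)
    if 60<a<900:
        mm=cv2.moments(k); u=250+(mm['m10']/a+.5)/8-.5; v=190+(mm['m01']/a+.5)/8-.5
        print('hole',a,round(u,1),round(v,1),ray(tp,u,v,.088).round(4))
```

```text
2.8167 [ 0.48971425 -0.27732199  0.34011886] [ 0.27695211  0.41139333 -0.98858084] 0.21557457280708975 58.481894731521606
0.135 6 [ 0.5022 -0.2877  0.1432] [0.027 0.019]
0.145 33 [ 0.4998 -0.2897  0.1494] [0.033 0.028]
0.155 39 [ 0.5011 -0.2864  0.16  ] [0.033 0.037]
0.165 33 [ 0.4993 -0.29    0.1706] [0.035 0.031]
0.175 32 [ 0.4999 -0.2894  0.1801] [0.037 0.032]
0.185 57 [ 0.4996 -0.2887  0.1899] [0.033 0.032]
0.195 4 [ 0.5058 -0.2847  0.1963] [0.012 0.013]
0.215 271 [ 0.493  -0.2822  0.2223] [0.06  0.063]
0.225 72 [ 0.4932 -0.2799  0.2268] [0.055 0.051]
0.235 21 [ 0.4935 -0.2823  0.2399] [0.017 0.018]
0.245 10 [ 0.4956 -0.2821  0.249 ] [0.01  0.011]
0.135 7 [ 0.4811 -0.2592  0.1435] [0.024 0.017]
0.145 24 [ 0.4803 -0.2625  0.1499] [0.037 0.029]
0.155 17 [ 0.4801 -0.2612  0.1598] [0.031 0.029]
0.165 28 [ 0.4806 -0.2613  0.1698] [0.034 0.025]
0.175 18 [ 0.4798 -0.2609  0.1802] [0.03  0.022]
0.185 11 [ 0.4769 -0.2605  0.1884] [0.02  0.016]
0.215 217 [ 0.4953 -0.2646  0.2228] [0.06  0.044]
0.225 69 [ 0.4899 -0.2614  0.2265] [0.055 0.041]
0.235 12 [ 0.4901 -0.2687  0.2399] [0.015 0.004]
0.245 5 [ 0.4919 -0.268   0.2493] [0.006 0.001]
hole 80.0 276.0 236.1 [0.4615 0.0187 0.088 ]
hole 70.0 295.5 229.4 [ 0.4805 -0.0297  0.088 ]
hole 100.5 266.9 209.4 [0.5289 0.0448 0.088 ]
hole 77.5 286.3 203.0 [ 0.5476 -0.0036  0.088 ]
```

View pics/s2.png

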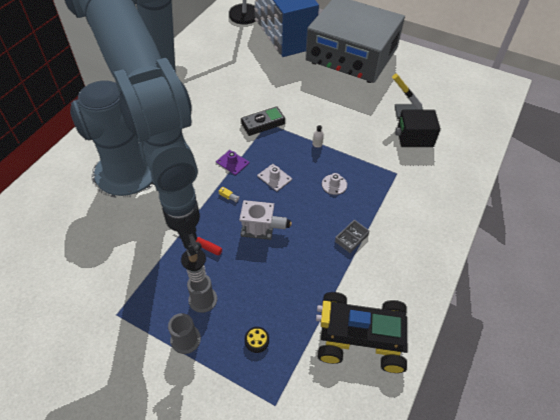

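The brush hangs upright in the grip. The collar is at 0.226 and the TCP at 0.340, so the tip is about 0.136 above the bench, as expected. The hole pattern measures 72.1 x 51.9 mm (nominal 72x52), which puts the housing at (0.5046, 0.0076) with yaw 21.2°. I'm carrying the brush over.

Request:
step_arm:
  series:
    - [[0,0.1,2,0,0],[0,0.3,5,0,0],[0,0.5,8.5,0,0],[0,0.6,12,0,0],[0,0.8,15.5,0,0],[0,1,19,0,0],[0,1.2,22.5,0,0],[0,1.4,25.5,0,0],[0,1.5,27.5,0,0],[0,1.5,28.5,0,0],[0,1.5,28.5,0,0],[0,1.5,28.5,0,0]]

```text
time: 3.97
tool_pos: [0.504, 0.0076, 0.3392]
ee_rot: [0.876, 0.483, -0.001, 0.0]
ft_force: [-0.7, -1.4, -2.1]
finger_gap: 0.215
grasp_force: 58.5
```

Request:
step_arm:
  series:
    - [[0,0,0,0,0],[0,0,0,-1.5,0],[0,0,0,-3,0],[0,0,0,-4.5,0],[0,0,0,-5.5,0],[0,0,0,-6,0],[0,0,0,-6,0]]

```text
time: 4.55
tool_pos: [0.5036, 0.0071, 0.2787]
ee_rot: [0.876, 0.482, -0.001, -0.001]
ft_force: [0.5, -0.0, -0.3]
finger_gap: 0.218
grasp_force: 58.6
```

Request:
step_arm:
  series:
    - [[0,0.1,0.05,-1.2,0],[0,0.1,0.05,-2.4,0],[0,0.1,0.05,-3.6,0],[0,0.1,0.05,-4.5,0],[0,0.1,0.05,-4.9,0],[0,0.1,0.05,-4.9,0],[0,0.1,0.05,-4.9,0]]

```text
time: 5.13
tool_pos: [0.5056, 0.0082, 0.2314]
ee_rot: [0.876, 0.483, 0.0, 0.0]
ft_force: [-0.3, 0.7, -0.8]
finger_gap: 0.216
grasp_force: 58.6
```

Request:
step_arm:
  series:
    - [[0,0,0,1.5,0],[0,0,0,3,0],[0,0,0,4.2,0],[0,0,0,5,0],[0,0,0,5,0],[0,0,0,5,0],[0,0,0,3.5,0],[0,0,0,2,0],[0,0,0,0.8,0],[0,0,0,-0.1,0],[0,0,0,-0.1,0],[0,0,0,-0.1,0]]

```text
time: 6.13
tool_pos: [0.5047, 0.0084, 0.2292]
ee_rot: [0.876, 0.483, -0.001, -0.001]
ft_force: [0.6, 0.4, -0.9]
finger_gap: 0.217
grasp_force: 58.6
```

Request:
step_arm:
  series:
    - [[0,0,0,1.5,0],[0,0,0,3,0],[0,0,0,4.2,0],[0,0,0,5,0],[0,0,0,5,0],[0,0,0,5,0],[0,0,0,3.5,0],[0,0,0,2,0],[0,0,0,0.8,0],[0,0,0,0,0],[0,0,0,0,0],[0,0,0,0,0]]

```text
time: 7.13
tool_pos: [0.5047, 0.0084, 0.2293]
ee_rot: [0.876, 0.483, -0.001, -0.0]
ft_force: [0.2, -0.8, -0.5]
finger_gap: 0.216
grasp_force: 58.6
```

Request:
step_arm:
  series:
    - [[0,0,0,1.5,0],[0,0,0,3,0],[0,0,0,4.2,0],[0,0,0,5,0],[0,0,0,5,0],[0,0,0,5,0],[0,0,0,6.5,0],[0,0,0,8,0],[0,0,0,9.5,0],[0,0,0,11,0],[0,0,0,11,0],[0,0,0,11,0]]

```text
time: 8.13
tool_pos: [0.5056, 0.0083, 0.3396]
ee_rot: [0.876, 0.483, 0.0, 0.0]
ft_force: [-0.6, -0.5, -0.9]
finger_gap: 0.221
grasp_force: 58.6
```

Run:
```python
from h import *
s=env.observe(); q=s['tool_pos']; print(s['time'],q,s['ft_force'])
for n in('scene','top'):
    c=shot(n); P=cloud(c)
    m=(np.hypot(P[...,0]-q[0],P[...,1]-q[1])<.06)&(P[...,2]<.23)&(P[...,2]>.215)
    p=P[m]; print(n,len(p),np.percentile(p[:,2],[5,50,95]).round(4),cv2.minEnclosingCircle(p[:,:2].astype(np.float32)))
```

```text
8.1333 [0.50560144 0.00831938 0.33963817] [-0.60968332 -0.51795001 -0.92315782]
scene 254 [0.2195 0.2235 0.2275] ((0.5055320858955383, 0.007455015555024147), 0.031454674899578094)Traceback (most recent call last):
  File "<stdin>", line 6, in <module>
    return _quantile_unchecked(
        a, q, axis, out, overwrite_input, method, keepdims, weights)
    return _ureduce(a,
                    func=_quantile_ureduce_func,
    ...<5 lines>...
                    overwrite_input=overwrite_input,
                    method=method)
    r = func(a, **kwargs)
    result = _quantile(arr,
                       quantiles=q,
    ...<2 lines>...
                       out=out,
                       weights=wgt)
    slices_having_nans = np.isnan(arr[-1, ...])
                                  ~~~^^^^^^^^^
IndexError: index -1 is out of bounds for axis 0 with size 0
```

Three strokes are done, and the collar is centred under the tool at (0.5055, 0.0075). I'm returning the brush to its cup.

Request:
step_arm:
  series:
    - [[0,-0.1,-2,0,0],[0,-0.3,-5,0,0],[0,-0.5,-8.5,0,0],[0,-0.6,-12,0,0],[0,-0.8,-15.5,0,0],[0,-1,-19,0,0],[0,-1.2,-22.5,0,0],[0,-1.4,-25.5,0,0],[0,-1.5,-27.5,0,0],[0,-1.6,-28.5,0,0],[0,-1.6,-28.5,0,0],[0,-1.6,-28.5,0,0]]

```text
time: 9.23
tool_pos: [0.489, -0.276, 0.3389]
ee_rot: [0.876, 0.483, -0.0, -0.001]
ft_force: [-0.8, -0.2, -0.2]
finger_gap: 0.218
grasp_force: 58.6
```

Request:
step_arm:
  series:
    - [[0,0,0,-1.5,0],[0,0,0,-3,0],[0,0,0,-4.5,0],[0,0,0,-5.5,0],[0,0,0,-6.5,0],[0,0,0,-6.5,0],[0,0,0,-6.5,0]]

```text
time: 9.82
tool_pos: [0.4892, -0.2758, 0.2747]
ee_rot: [0.875, 0.483, -0.0, -0.0]
ft_force: [-0.4, -0.4, -0.8]
finger_gap: 0.216
grasp_force: 58.6
```

Request:
step_arm:
  series:
    - [[0,0.05,-0.05,-1.5,0],[0,0.05,-0.05,-3,0],[0,0.05,-0.05,-4.3,0],[0,0.05,-0.05,-5.2,0],[0,0.05,-0.05,-5.7,0],[0,0.05,-0.05,-5.9,0],[0,0.05,-0.05,-5.9,0],[0,0.05,-0.05,-5.9,0]]

```text
time: 10.48
tool_pos: [0.4903, -0.2775, 0.2168]
ee_rot: [0.876, 0.483, 0.0, 0.001]
ft_force: [-0.8, 0.2, -1.2]
finger_gap: 0.217
grasp_force: 58.9
```

Request:
step_arm:
  series:
    - [[0,0,0,-0.1,0],[1,0,0,-0.1,0],[1,0,0,-0.1,0],[1,0,0,-0.1,0],[1,0,0,-0.1,0],[1,0,0,-0.1,0],[1,0,0,-0.1,0],[1,0,0,-0.1,0],[1,0,0,-0.1,0],[1,0,0,-0.1,0]]

```text
time: 11.32
tool_pos: [0.4898, -0.2771, 0.2149]
ee_rot: [0.876, 0.483, 0.0, 0.0]
ft_force: [-0.5, 0.0, -0.2]
finger_gap: 0.993
grasp_force: 0.0
```

Request:
step_arm:
  series:
    - [[1,0,0,2,0],[1,0,0,5,0],[1,0,0,8.5,0],[1,0,0,9,0],[1,0,0,9,0]]

```text
time: 11.73
tool_pos: [0.4912, -0.2781, 0.3081]
ee_rot: [0.876, 0.483, 0.001, 0.003]
ft_force: [1.2, 0.4, 0.4]
finger_gap: 0.999
grasp_force: 0.0
```

Run:
```python
from h import *
s=env.observe(); q=s['tool_pos']; print(s['time'],q,s['grasp_force'],s['finger_gap'])
c=shot('scene'); P=cloud(c)
for a,b in((.09,.107),(.15,.185),(.18,.2)):
    m=(np.hypot(P[...,0]-.49,P[...,1]+.276)<.05)&(P[...,2]>a)&(P[...,2]<b); p=P[m]
    print(len(p),p.mean(0).round(4),p[:,2].max().round(4),cv2.minEnclosingCircle(p[:,:2].astype(np.float32)))
# cover corners & holes from the first top picture
t=load('top'); d=env.camera('top'); g=cv2.cvtColor(d['pixels'],cv2.COLOR_BGR2GRAY)
big=cv2.resize(g[215:265,180:230],None,fx=8,fy=8,interpolation=cv2.INTER_CUBIC)
cnt,_=cv2.findContours((big<140).astype(np.uint8),cv2.RETR_LIST,cv2.CHAIN_APPROX_NONE)
for k in cnt:
    a=cv2.contourArea(k)
    if 40<a<900:
        mm=cv2.moments(k); u=180+(mm['m10']/a+.5)/8-.5; v=215+(mm['m01']/a+.5)/8-.5
        print('hole',a,round(u,1),round(v,1),ray(d,u,v,.005).round(4))
# housing holes from the scene camera too
g=cv2.cvtColor(c['pixels'],cv2.COLOR_BGR2GRAY)
big=cv2.resize(g[190:240,230:285],None,fx=8,fy=8,interpolation=cv2.INTER_CUBIC)
cnt,_=cv2.findContours((big<125).astype(np.uint8),cv2.RETR_LIST,cv2.CHAIN_APPROX_NONE)
for k in cnt:
    a=cv2.contourArea(k)
    if 40<a<900:
        mm=cv2.moments(k); u=230+(mm['m10']/a+.5)/8-.5; v=190+(mm['m01']/a+.5)/8-.5
        print('thread(scene)',a,round(u,1),round(v,1),ray(c,u,v,.088).round(4))
```

```text
11.7333 [ 0.49119849 -0.27812207  0.30809619] 0.0 0.9988532058357348
330 [ 0.4938 -0.2831  0.0997] 0.1068 ((0.49041035771369934, -0.2779074013233185), 0.03295999765396118)
51 [ 0.495  -0.2839  0.1658] 0.1849 ((0.49257493019104004, -0.28047481179237366), 0.010236016474664211)
12 [ 0.4879 -0.2837  0.1859] 0.1927 ((0.4868544936180115, -0.2825331687927246), 0.006614415440708399)
hole 338.0 208.4 255.9 [0.4122 0.1972 0.005 ]
hole 298.5 190.2 249.6 [0.4269 0.2471 0.005 ]
hole 344.0 202.0 238.1 [0.4592 0.2177 0.005 ]
hole 285.5 199.7 224.5 [0.4959 0.2267 0.005 ]
thread(scene) 130.5 267.5 219.5 [ 0.546  -0.0037  0.088 ]
thread(scene) 98.5 243.1 216.9 [ 0.479  -0.0298  0.088 ]
thread(scene) 119.0 269.9 205.5 [0.5274 0.0445 0.088 ]
thread(scene) 93.0 245.9 202.9 [0.46   0.0185 0.088 ]
```

The brush hangs in its cup (collar at 0.100, handle top about 0.190). Cover holes give 52.0 x 72.0 mm, centre (0.454, 0.212), long axis -16.5°. The two views average the housing to (0.504, 0.0075) at 21.2°. I'm moving above the cover for a close look.

Request:
step_arm:
  series:
    - [[1,-0.3,4,0,0],[1,-0.6,8,0,0],[1,-0.9,12,0,0],[1,-1.2,16,0,0],[1,-1.5,20,0,0],[1,-1.8,24,0,0],[1,-2.1,28,0,0],[1,-2.4,32,0,0],[1,-2.7,36,0,0],[1,-3,40,0,0],[1,-3.3,44,0,0],[1,-3.5,47,0,0]]

```text
time: 12.83
tool_pos: [0.453, 0.1954, 0.3029]
ee_rot: [0.875, 0.484, -0.002, -0.001]
ft_force: [0.0, -0.3, -0.0]
finger_gap: 1.002
grasp_force: 0.0
```

Request:
step_arm:
  series:
    - [[1,-0.2,2,-2,0],[1,-0.2,2,-5,0],[1,-0.2,2,-8,0],[1,-0.2,2,-10,0],[1,-0.2,2,-10,0],[1,-0.2,2,-10,0]]

```text
time: 13.33
tool_pos: [0.4507, 0.2122, 0.2027]
ee_rot: [0.876, 0.483, -0.003, -0.001]
ft_force: [0.8, -0.1, 0.6]
finger_gap: 0.999
grasp_force: 0.0
```

Run:
```python
from h import *
s=env.observe(); q=s['tool_pos']; print(s['time'],q,s['q'].round(2))
c=shot('wrist','w3.png'); P=cloud(c)
m=(P[...,2]>.037)&(P[...,2]<.048)&(np.hypot(P[...,0]-.454,P[...,1]-.212)<.03); p=P[m]
print(len(p),cv2.minEnclosingCircle(p[:,:2].astype(np.float32)))
```

```text
13.3333 [0.45070193 0.21220737 0.20272497] [ 0.31  0.28 -0.32  0.97 -0.    2.45]
1487 ((0.4528772234916687, 0.21488633751869202), 0.016254914924502373)
```

View pics/w3.png

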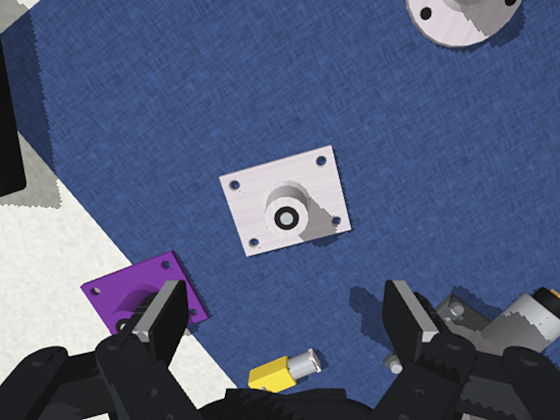

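The wrist view shows the aluminium cover centred at (286,202) with its boss at (287,217). The purple one is off to the left at (145,290) and the gearmotor at (285,368), both clear of the fingers. I'm descending to grip the boss.

Request:
step_arm:
  series:
    - [[1,0.3,0.05,-3,0],[1,0.3,0.05,-6,0],[1,0.3,0.05,-9,0],[1,0.3,0.05,-10.8,0],[1,0.3,0.05,-11.4,0],[1,0.3,0.05,-11.4,0],[1,0.3,0.05,-11.4,0]]

```text
time: 13.97
tool_pos: [0.4571, 0.2136, 0.0924]
ee_rot: [0.876, 0.483, 0.001, 0.0]
ft_force: [0.1, -0.4, 1.0]
finger_gap: 1.001
grasp_force: 0.0
```

Request:
step_arm:
  series:
    - [[0,0,0,0,0],[0,0,0,0,0],[0,0,0,0,0],[0,0,0,0,0],[0,0,0,0,0],[0,0,0,0,0],[0,0,0,0,0],[0,0,0,0,0]]
  grip_force: 60

```text
time: 14.63
tool_pos: [0.456, 0.2138, 0.0919]
ee_rot: [0.876, 0.483, 0.001, -0.0]
ft_force: [-1.8, 0.9, 6.6]
finger_gap: 0.352
grasp_force: 59.1
```

Request:
step_arm:
  series:
    - [[0,0,0,1,0],[0,0,0,3,0],[0,0,0,6,0],[0,0,0,9,0],[0,0,0,11.5,0],[0,0,0,13,0],[0,0,0,13,0]]

```text
time: 15.22
tool_pos: [0.4578, 0.2139, 0.225]
ee_rot: [0.876, 0.483, 0.003, 0.001]
ft_force: [0.4, 0.5, -1.5]
finger_gap: 0.353
grasp_force: 59.6
```

Request:
step_arm:
  series:
    - [[0,0.4,-2,0,4],[0,1,-4.5,0,10],[0,1.6,-7.5,0,16],[0,2.3,-10.5,0,22],[0,3,-13.5,0,28],[0,3.6,-16.5,0,33],[0,4.2,-18.5,0,36],[0,4.8,-20.3,0,37.7],[0,4.9,-20.6,0,37.7],[0,4.9,-20.6,0,37.7],[0,4.9,-20.6,0,37.7]]

```text
time: 16.13
tool_pos: [0.504, 0.0078, 0.22]
ee_rot: [0.673, 0.74, -0.0, -0.001]
ft_force: [0.4, 0.1, -2.7]
finger_gap: 0.349
grasp_force: 59.7
```

Run:
```python
from h import *
s=env.observe(); q=s['tool_pos']; print(s['time'],q,s['ft_force'],s['finger_gap'],s['grasp_force'])
r=[]
for n in('wrist','top','scene'):
    c=shot(n,'hold_'+n+'.png'); P=cloud(c)
    m=(P[...,2]>.115)&(P[...,2]<.15)&(np.hypot(P[...,0]-q[0],P[...,1]-q[1])<.07)
    p=P[m]
    if len(p)>20:
        A=np.c_[p[:,:2]-q[:2],np.ones(len(p))]
        k=np.ones(len(p),bool)
        for _ in range(5):
            f=np.linalg.lstsq(A[k],p[k,2],rcond=None)[0]; k=abs(A@f-p[:,2])<.003
        print(n,len(p),k.sum(),'plane',f.round(4),cv2.minAreaRect(p[k][:,:2].astype(np.float32)*1000))
    r.append(cv2.resize(c['pixels'],(400,300)))
cv2.imwrite('pics/hold.png',np.vstack([np.hstack(r[:2]),np.hstack([r[2],cv2.resize(c['pixels'][150:270,190:350],(400,300))])]))
```

```text
16.1333 [0.5039574  0.00775204 0.22001227] [ 0.43001349  0.12163475 -2.7384609 ] 0.34948441765731963 59.72179591655731
wrist 13818 12494 plane [ 0.0005 -0.0018  0.1333] ((504.45367431640625, 6.409259796142578), (92.54238891601562, 73.2557144165039), 21.310039520263672)
scene 472 337 plane [-0.0056 -0.0035  0.1345] ((503.6529541015625, 1.7869873046875), (92.3783950805664, 72.92848205566406), 22.144067764282227)
```

View pics/hold.png

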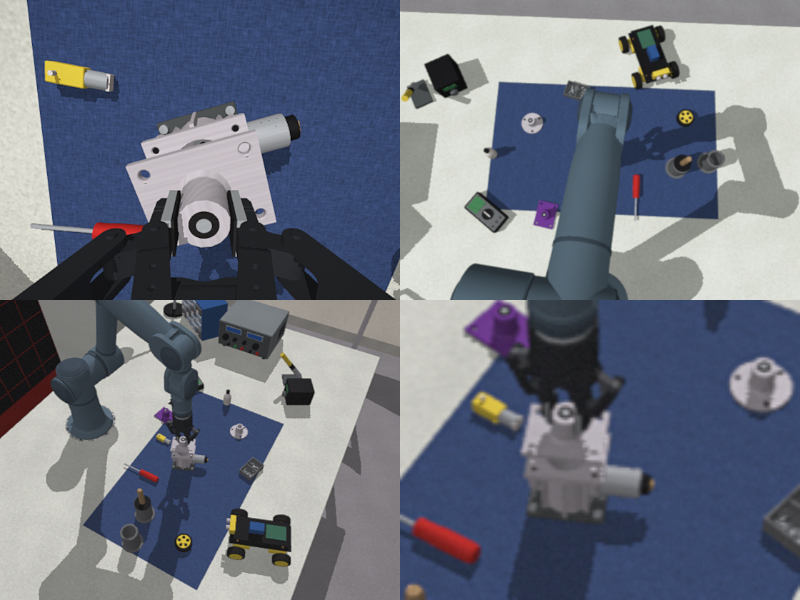

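The cover is held level (slopes below 0.002) with its underside at about 0.127 and yaw 21.3°. In the wrist tile, the flange's far edge with a threaded hole near (152,152) shows behind the cover. I'll measure cover holes and threads in that one wrist view, so camera bias cancels.

Run:
```python
from h import *
c=load('wrist'); g=cv2.cvtColor(c['pixels'],cv2.COLOR_BGR2GRAY); P=cloud(c)
pf=P[(P[...,2]>.083)&(P[...,2]<.093)&(np.hypot(P[...,0]-.504,P[...,1]-.0075)<.07)]
print('flange z',np.median(pf[:,2]).round(4),len(pf))
a=np.deg2rad(21.25); ex=np.array([np.cos(a),np.sin(a)]); ey=np.array([-ex[1],ex[0]])
for nm,p in (('flange',pf),('cover',P[(abs(P[...,2]-.1333)<.003)&(np.hypot(P[...,0]-.504,P[...,1]-.0075)<.07)])):
    d=p[:,:2]-[.504,.0075]; print(nm,'x',np.percentile(d@ex,[.3,99.7]).round(4),'y',np.percentile(d@ey,[.3,99.7]).round(4))
sub=g[120:330,170:400]
for th in(70,100):
    cnt,_=cv2.findContours((sub<th).astype(np.uint8),cv2.RETR_LIST,cv2.CHAIN_APPROX_NONE)
    for k in cnt:
        A=cv2.contourArea(k)
        if 25<A<400:
            (u,v),_,_=cv2.minAreaRect(k); u+=170; v+=120
            for z in(.088,.1333):
                w=ray(c,u,v,z)[:2]-[.504,.0075]; print(th,A,(round(u),round(v)),z,'local',round(w@ex,4),round(w@ey,4))
cv2.imwrite('pics/w4.png',cv2.resize(c['pixels'][120:330,160:420],None,fx=2.8,fy=2.8,interpolation=cv2.INTER_CUBIC))
```

```text
flange z 0.0871 3621
flange x [-0.045   0.0464] y [0.0084 0.0393]
cover x [-0.0456  0.046 ] y [-0.0363  0.0353]
70 31.0 (388, 289) 0.088 local 0.0568 -0.0545
70 31.0 (388, 289) 0.1333 local 0.049 -0.0248
70 41.5 (218, 210) 0.088 local -0.0352 0.0292
70 41.5 (218, 210) 0.1333 local -0.0223 0.0401
70 50.5 (329, 179) 0.088 local 0.0362 0.0297
70 50.5 (329, 179) 0.1333 local 0.0331 0.0405
70 32.0 (326, 146) 0.088 local 0.039 0.049
70 32.0 (326, 146) 0.1333 local 0.0353 0.0555
70 57.0 (393, 138) 0.088 local 0.0777 0.0435
70 57.0 (393, 138) 0.1333 local 0.0652 0.0512
70 52.5 (279, 126) 0.088 local 0.0157 0.0674
70 52.5 (279, 126) 0.1333 local 0.0172 0.0698
100 382.5 (285, 316) 0.088 local -0.0156 -0.0557
100 382.5 (285, 316) 0.1333 local -0.0071 -0.0257
100 102.0 (202, 243) 0.088 local -0.052 0.0113
100 102.0 (202, 243) 0.1333 local -0.0353 0.0262
100 49.5 (218, 210) 0.088 local -0.0348 0.0295
100 49.5 (218, 210) 0.1333 local -0.0219 0.0403
100 55.0 (329, 179) 0.088 local 0.0362 0.0297
100 55.0 (329, 179) 0.1333 local 0.0331 0.0405
```

View pics/w4.png

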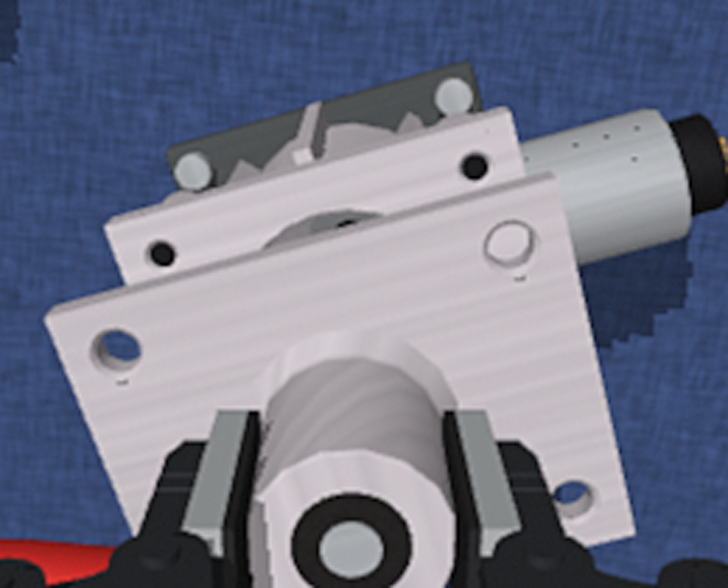

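In the wrist view, the threads at (218,210) and (329,179) sit about 3.3 mm further along the housing's y than the cover's holes. The top-view estimate says about 2.3 mm in the same direction. I'm correcting by the mean and lowering part of the way.

Request:
step_arm:
  series:
    - [[0,0,0.1,-0.7,0],[0,0,0.2,-1.4,0],[0,0,0.28,-2,0],[0,0,0.28,-2.2,0],[0,0,0.28,-2.2,0],[0,0,0.28,-2.2,0],[0,0,0.28,-2.2,0]]

```text
time: 16.87
tool_pos: [0.505, 0.0101, 0.1991]
ee_rot: [0.673, 0.74, 0.0, 0.0]
ft_force: [-0.4, 0.2, -1.1]
finger_gap: 0.348
grasp_force: 59.7
```

```bash
cat > m.py <<'E'
from h import *
s=env.observe(); print(s['time'],s['tool_pos'].round(4),s['ft_force'].round(1))
c=shot('wrist','w5_%d.png'%(s['time']*100)); P=cloud(c)
a=np.deg2rad(21.25); ex=np.array([np.cos(a),np.sin(a)]); ey=np.array([-ex[1],ex[0]])
near=np.hypot(P[...,0]-.504,P[...,1]-.0075)<.07
zc=s['tool_pos'][2]-.0867
pc=P[near&(abs(P[...,2]-zc)<.003)]; zc=np.median(pc[:,2])
pf=P[near&(P[...,2]>.082)&(P[...,2]<.0915)]
print('cover top z',zc.round(4),'flange z',np.median(pf[:,2]).round(4))
for nm,p in(('flange',pf),('cover',pc)):
    d=p[:,:2]-[.504,.0075]; print(nm,len(p),'x',np.percentile(d@ex,[.3,99.7]).round(4),'y',np.percentile(d@ey,[.3,99.7]).round(4))
f=np.linalg.lstsq(np.c_[pc[:,:2],np.ones(len(pc))],pc[:,2],rcond=None)[0]; print('slope',f[:2].round(4),cv2.minAreaRect(pc[:,:2].astype(np.float32)*1000))
g=cv2.cvtColor(c['pixels'],cv2.COLOR_BGR2GRAY)[120:330,170:400]
cnt,_=cv2.findContours((g<85).astype(np.uint8),cv2.RETR_LIST,cv2.CHAIN_APPROX_NONE)
for k in cnt:
    if 20<cv2.contourArea(k)<250:
        (u,v),_,_=cv2.minAreaRect(k); u+=170; v+=120
        w=ray(c,u,v,.088)[:2]-[.504,.0075]; l=np.array([w@ex,w@ey])
        if np.all(abs(abs(l)-[.036,.026])<.008): print('thread',round(u),round(v),l.round(4))
E
python3 m.py
```

```text
16.8667 [0.505  0.0101 0.1991] [-0.4  0.2 -1.1]
cover top z 0.1124 flange z 0.0872
flange 2715 x [-0.0451  0.0463] y [0.0165 0.0394]
cover 12472 x [-0.0437  0.048 ] y [-0.0345  0.0369]
slope [ 0.0024 -0.0028] ((505.6926574707031, 8.784229278564453), (92.55894470214844, 73.08641052246094), 21.350116729736328)
```

The cover centre needs about (-2, +1.5) mm more by the direct relative measure. I'm applying that and lowering to the final height.

Request:
step_arm:
  series:
    - [[0,-0.1,0.1,-0.3,0],[0,-0.2,0.15,-0.6,0],[0,-0.2,0.15,-0.6,0],[0,-0.2,0.15,-0.6,0],[0,-0.2,0.15,-0.6,0],[0,-0.2,0.15,-0.6,0],[0,-0.2,0.15,-0.6,0],[0,-0.2,0.15,-0.6,0],[0,-0.2,0.15,-0.6,0],[0,-0.2,0.15,-0.6,0]]

```text
time: 17.75
tool_pos: [0.5028, 0.0116, 0.193]
ee_rot: [0.673, 0.74, 0.0, 0.0]
ft_force: [0.1, 0.3, -2.7]
finger_gap: 0.35
grasp_force: 59.7
```

```bash
python3 m.py
python3 - <<'E'
from h import *
c=load('wrist'); cv2.imwrite('pics/w6.png',cv2.resize(c['pixels'][120:330,160:420],None,fx=2.8,fy=2.8,interpolation=cv2.INTER_CUBIC))
E
```

```text
17.75 [0.5028 0.0116 0.193 ] [ 0.1  0.3 -2.7]
cover top z 0.1063 flange z 0.0871
flange 1751 x [-0.045   0.0462] y [-0.0326  0.0394]
cover 12483 x [-0.045   0.0466] y [-0.0324  0.0391]
slope [ 0.0022 -0.0021] ((503.53070068359375, 10.381656646728516), (92.5777587890625, 73.05963897705078), 21.482215881347656)
```

View pics/w6.png

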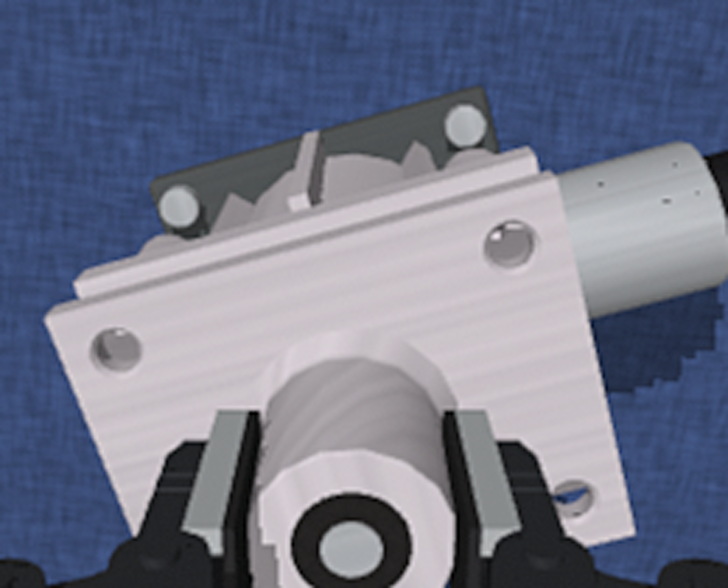

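Cover and flange edges now agree within about 0.3 mm on both axes, yaw within 0.3°, gap about 13 mm. I'm lowering 3 mm and settling.

Request:
step_arm:
  series:
    - [[0,0,0,-0.15,0],[0,0,0,-0.3,0],[0,0,0,-0.3,0],[0,0,0,-0.3,0],[0,0,0,-0.3,0],[0,0,0,-0.3,0],[0,0,0,-0.3,0],[0,0,0,-0.3,0],[0,0,0,-0.3,0],[0,0,0,-0.3,0],[0,0,0,-0.3,0],[0,0,0,-0.3,0]]

```text
time: 18.8
tool_pos: [0.5028, 0.0117, 0.1899]
ee_rot: [0.673, 0.74, 0.0, 0.0]
ft_force: [-0.2, -0.4, -1.5]
finger_gap: 0.355
grasp_force: 59.7
```

```bash
python3 m.py; python3 -c "
from h import *
c=shot('scene');P=cloud(c)
for a,b in((.09,.107),(.12,.185)):
    p=P[(np.hypot(P[...,0]-.49,P[...,1]+.276)<.04)&(P[...,2]>a)&(P[...,2]<b)]
    print(len(p),p.mean(0).round(4),cv2.minEnclosingCircle(p[:,:2].astype(np.float32)))"
```

```text
18.8 [0.5028 0.0117 0.1899] [-0.2 -0.4 -1.5]
cover top z 0.1032 flange z 0.087
flange 1574 x [-0.045   0.0462] y [-0.0325  0.0393]
cover 12462 x [-0.0451  0.0466] y [-0.0323  0.0391]
slope [ 0.0021 -0.0035] ((503.4951477050781, 10.304401397705078), (92.50043487548828, 73.04473876953125), 21.30853843688965)
327 [ 0.4937 -0.2828  0.0993] ((0.48965755105018616, -0.27923905849456787), 0.03265907242894173)
108 [ 0.4955 -0.2828  0.1538] ((0.49216970801353455, -0.278809130191803), 0.01074997615069151)
```

Everything is aligned and steady, with a gap of about 10 mm and the brush hanging in its cup. Handing in.

```bash
python3 -c "
from bench import env
print(env.job_done())"
```

```text
the job is handed in; nothing more can be done
None
```

I brushed the bore with three full strokes and hung the brush back in its cup; the cover is now held level and steady about 1 cm above the flange, its holes in line with the threaded holes to within about 1 mm by the wrist camera. The job is handed in, but the hand-in returned no verdict.

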